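# Open up the belt grinder for a new belt

### The arm

A 6-joint arm with a two-finger parallel gripper is mounted at the origin on the work surface. World frame = base frame: x ahead of the robot, y to its left, z up, the work surface at z = 0. Lengths are in m, angles in rad, forces in N, time in s.
With the tool pointing down it reaches from about 0.325 to 0.775 m from the base axis. Payload 5.5 kg.
Tool frame: the origin (TCP) lies at the very end of the fingers, on their centre line; the grasp point (between the pads) lies grasp_offset behind it (grasp_offset is the distance from the TCP to the grasp point, in m); z points along the fingers, y is the line along which they close (so a half turn about z gives the same grasp; the last joint's range is limited). The gripper opens to 88 mm and grips with 3 to 60 N. Pads are 20 mm wide; open, the fingers measure 115 mm over their backs; the gripper's body (75 mm by 178 mm) begins 61 mm behind the grasp point.
Start: joints at [1.129, 0.091, 1.231, -0, 1.82, -0.057], TCP at [0.225, 0.556, 0.223] pointing down, gripper open.
Joint ranges: [-2.87, 2.87], [-0.86, 2.18], [0.17, 2.46], [-1.51, 4.65], [0.06, 2.69], [-2.65, 2.65]. Speed limits (rad/s): [2.57, 2.57, 3.01, 3.14, 3.14, 3.14].

### API

Orientations are given as a unit quaternion [x, y, z, w].
In Python, from bench import read_state, snapshot, get_calibration, finish_job, grasp_offset gives the robot as it stands. The module is installed in compiled form; this text tells all that it offers.
- The arm moves only by the tool step_arm, never from a script. Its argument "deltas" is a list of rows, each a list of 3 entries, a list of its own where there are three numbers: the shift along the world's x, y, z in m, then the turn about the world's z in units of 5 degrees (1.0 is 5 degrees), then the opening, from 0 (shut) to 1 (fully open). A call has exactly 8 rows; each row shifts and turns the commanded pose from where the row before left it; what a row does not reach is not made up. A row lasts 1/10 s, in which the tool goes at most 50 mm and 8.59 degrees, less where a joint would pass 70% of its speed; a pose out of reach is approached as far as the arm can. A call is refused whole if a number of a shift passes 0.05 or a number of a turn 1, either way. A call with a gripper value outside its range is refused whole. The fingers move at their own pace and stop on an object; "grip_force" is the grip in N (left out, the last holds). Time passes only in rows, so rows that do not move let the fingers close, or fill a call up. It gives the time, the measured TCP pose, the force, the opening and the grip force at its end, in the units of the state.
- read_state(): the state, without advancing time (a new reading comes with each control period).
- snapshot(name): name is "side" or "top"; returns the picture (400x640x3 uint8, red, green, blue); there is no depth.
- get_calibration(name): a dict with "K" (3x3 intrinsics, pixels), "k1" (the pictures are not rectified: a ray, as slopes to the right and down, at radius r is drawn at 1 + k1 r^2 times it, then the intrinsics apply), "R" (3x3) and "t" (3): a world point X has camera coordinates R X + t. Camera axes: x right, y down, z forward; pixel columns grow to the right and rows downward; lengths in m; the calibration is good to about 2 mm. A picture is of the moment at which its call begins. get_calibration takes no time and is no camera call.
- finish_job(): hands the job in; it is judged then, once.
The state is a dict: "time_s": time; "q": joint angles; "qvel": joint speeds; "effort": joint torques, N m; "position": TCP position; "eef_rot": TCP orientation; "force": force on the tool from outside, world axes, zero at the start; "wrist_torque": the same for the moment, N m; "grip_width": opening from 0.0 (shut) to 1.0 (fully open); "gripper_force": force on a finger pad.
Only numpy, scipy, OpenCV 4.12 (cv2) and the standard library are available. Lean on these libraries where they do the work, as an engineer would, in place of code of your own. Each camera call takes 0.05 s, during which the arm holds its last target. There are 200 camera calls.

### The job

The belt is off the grinder; open the machine up so that a new one can be slipped on. Push the polished guide rod away from the black front wheel until its foot comes to the end of its slot, and press the red knob of the sprung top-wheel slide down past its catch, then let go so that it springs back and stays hooked on the catch about half-way down (either job first). Only push with the fingers: do not grip the rod or the knob, and leave the loose things lying where they are.

Things in the scene. Friction and masses are not known exactly. Their poses are not given: they have to be found in the camera images.
- grinder: Bench belt grinder, belt off, on a fixed oak board (x -150 to 110, y -220 to 370 mm, 22 mm thick). Origin on the bench top, 12 mm to the +x side of the slide's axis. +y runs from motor (y -130) to black front wheel (axis y 120, z 97, radius 40) and rod guide. Wheels stand at x 26 to 76, motor to x -150. All but slide and top wheel is under 185 mm high; controller box 136 mm high at y -330.
- knob_top (a point): Centre of the flat top (38 mm wide) of the red palm knob, 48 mm across, at the head of the tension slide; 280 mm above the bench when the slide is up, moving straight down with it. The small top wheel (60 mm across, its top 17 mm below the knob's top) rides on the same slide beside the knob, to +x, and moves with it.
- tension_slide (a joint): How far the slide is pressed down: 0 = fully up, 0.040 m = bottom stop. A spring pushes it up: about 8 N at the top, 19 N at the bottom. Its stop pin snaps past the brass catch at about 0.024 m (0.030 is surely past); let go after that, it comes back up and hangs on the catch at about 0.022 m. Let go before, it comes right up to 0.
- catch (a joint): Brass hook on the green column, swinging sideways: 0 = hook in, over the path of the stop pin; positive (rad) = pushed aside. Its own spring swings it in; the pin pushes it aside on the way down. It works by itself and need not be touched.
- rod_guide (a joint): How far the rod guide stands out from the contact wheel: 0 = nearest, 0.060 m = end of its slot; slides along the grinder's +y with about 3 N of friction (clamp knob slack) and stays where it is left.
- rod_mid (a point): Middle of the polished guide rod, on its axis: diameter 14 mm, 270 mm long along the grinder's x, level, 165 mm above the bench; axes as the grinder's; moves with the rod guide. At joint 0 it is at y 185 mm of the grinder. Posts carry it 40 mm to the -x and 60 mm to the +x side of this point; a cross bar lies under it, top 123 mm above the bench (nuts to 136).
- rod_end (a point): Point on the rod's axis 85 mm to the -x side of rod_mid, on the free overhang on the robot's side (the rod ends 50 mm further on). Axes as the grinder's. Beside it on the front wheel's side (-y) the space is open for 100 mm down to 80 mm above the bench.
- angle_cube: Black digital angle gauge, 34 x 55 x 55 mm, loose on the oak board; origin under its centre. Leave it alone.
- spare_wheel: Loose aluminium wheel, 63 mm across, 50 mm high, standing on its flat side on the bench; origin under its centre. Leave it alone.
- screwdriver: Loose screwdriver 190 mm long with an orange handle, lying on the bench. Leave it alone.
- knife: Loose kitchen knife with a dark wooden handle, about 270 mm long, lying on the bench along its own y. Leave it alone.
- stone: Loose red-brown whetstone in a rubber holder, 75 x 200 x 36 mm, on the bench; origin under its centre. Leave it alone.
- spray_can: Loose spray can, blue with a white band and red cap, 52 mm across, 150 mm high; origin under its centre. Leave it alone.
- polish_jar: Loose jar of polish, green label, black cap, 64 mm across, 70 mm high; origin under its centre. Leave it alone.

How it is judged:
By the outcome, as a careful person would: the job done as asked, in the order asked, and still so for the second after the job is handed in, with the robot touching nothing.
It also fails if it takes over 45 s, if anything falls off the work surface, if the arm or the gripper's body presses on something with over 40 N, if the wrist force passes 120 N, or if a joint passes its speed limit or range.

## Working session

There is one attempt and no reset: what is moved stays moved. The work goes in short steps, Python scripts to look and compute and a tool call to move; the robot and the scene stay as the last step left them, time stands still between calls to the robot, and variables do not carry over. Pictures are saved under pics/ and viewed, at most 10 in all, crops included, and the job is handed in when it is done.

Besides the shell and the picture viewer there is one more tool, called as name([rows], argument=value, ...), one row to a line, values as JSON. step_arm: Moves the arm, as the interface text tells. Its arguments: {"type":"object","properties":{"deltas":{"type":"array","items":{"type":"array"}},"grip_force":{"type":"number"}},"required":["deltas"]}

```bash
mkdir -p pics
cat > h.py <<'E'
import numpy as np,cv2
from bench import *
def ray(n,u,v):
    c=get_calibration(n);K=np.array(c["K"]);k1=c["k1"]
    d=np.array([(u-K[0,2])/K[0,0],(v-K[1,2])/K[1,1]]);s=d.copy()
    for _ in range(30): s=d/(1+k1*(s@s))
    R=np.array(c["R"]);t=np.array(c["t"])
    return -R.T@t, R.T@np.array([s[0],s[1],1])
def at_z(n,u,v,z):
    o,d=ray(n,u,v); return o+d*(z-o[2])/d[2]
def proj(n,X):
    c=get_calibration(n);K=np.array(c["K"]);p=np.array(c["R"])@np.array(X)+np.array(c["t"])
    s=p[:2]/p[2]; s=s*(1+c["k1"]*(s@s)); return K[:2,:2]@s+K[:2,2]
def tri(u1,u2):
    (o,d),(p,e)=ray(*u1),ray(*u2)
    A=np.stack([d,-e],1);s=np.linalg.lstsq(A,p-o,rcond=None)[0]
    a,b=o+d*s[0],p+e*s[1]; return (a+b)/2,np.linalg.norm(a-b)
E
python3 - <<'E'
from h import *
for n in("side","top"):
    cv2.imwrite(f"pics/{n}0.png",snapshot(n)[:,:,::-1]); c=get_calibration(n)
    print(n,-np.array(c["R"]).T@np.array(c["t"]),np.array(c["R"])[2],c["K"][0][0],c["k1"])
print(read_state(),grasp_offset if not callable(grasp_offset) else grasp_offset())
E
```

```text
side [ 1.2821652  -0.65844981  1.06556407] [-0.5597854   0.48563208 -0.67141774] 453.50755343438044 -0.014201535239450185
top [ 0.3159679  -0.04828566  1.34598563] [ 0.18543281  0.02633357 -0.98230403] 513.2569110117722 -0.05850571384402466
{'time_s': 0.1, 'q': array([ 1.12930701e+00,  9.17629664e-02,  1.23177282e+00, -1.56204071e-05,
        1.81977672e+00, -5.66725613e-02]), 'qvel': array([-0.00135176, -0.00237257, -0.00298631,  0.00097134, -0.0017137 ,
       -0.00093034]), 'effort': array([ 1.19936696e-03, -4.47857130e+01, -4.07570422e+01,  6.99060224e-02,
        2.84140126e-02, -1.01174510e-04]), 'position': array([0.22511213, 0.55588531, 0.22162812]), 'eef_rot': array([ 1.91225192e-01,  9.81545815e-01, -8.35255539e-04, -2.04646134e-04]), 'force': array([ 1.03943737,  0.64028503, -0.64584836]), 'wrist_torque': array([0.01280248, 0.02130062, 0.00668711]), 'gripper_force': 0.0, 'grip_width': 0.998068266425742} 0.0187
```

View pics/side0.png

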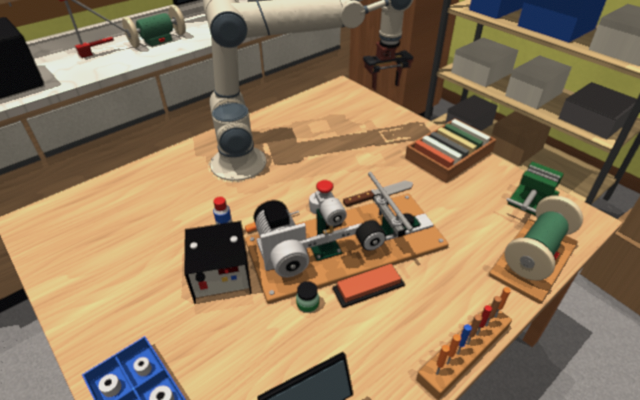

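View pics/top0.png

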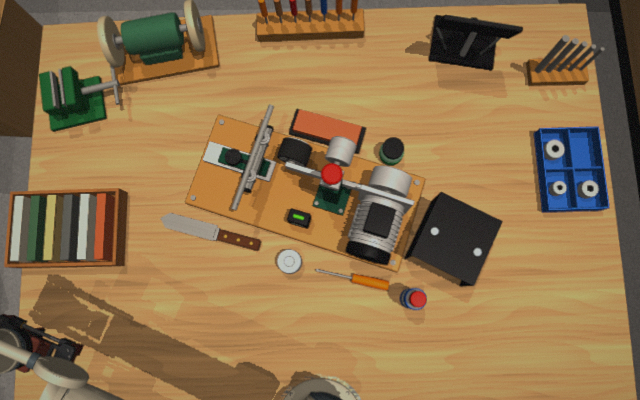

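Both pictures show the grinder near the middle. In the top view the knob is at about (332,175), the rod runs (270,108)–(236,207), and the robot base is at bottom centre. In the side view the knob is at about (324,187). I'll enlarge both.

Run:
```python
from h import *
a=cv2.imread("pics/top0.png")[90:240,180:380]; b=cv2.imread("pics/side0.png")[160:290,300:460]
cv2.imwrite("pics/tc.png",cv2.resize(a,None,fx=4,fy=4,interpolation=2)); cv2.imwrite("pics/sc.png",cv2.resize(b,None,fx=4.5,fy=4.5,interpolation=2))
```

```text
(no output)
```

View pics/tc.png

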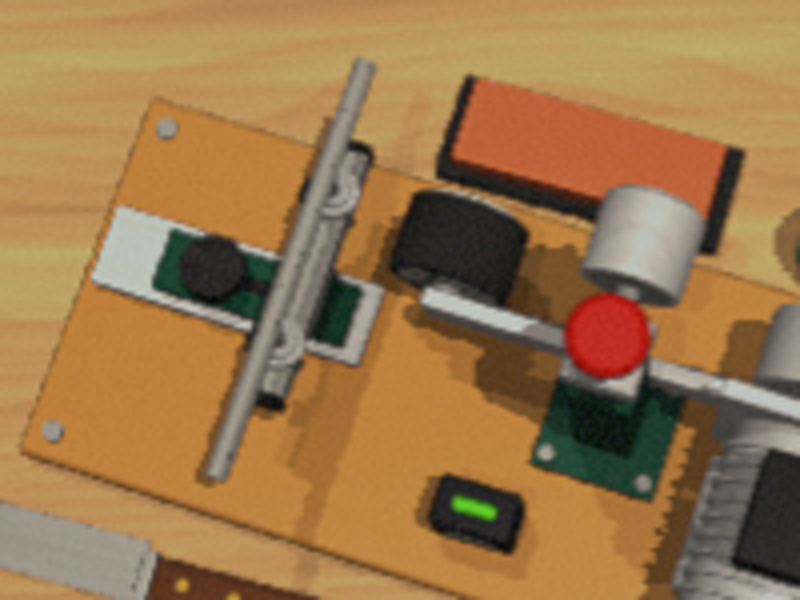

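View pics/sc.png

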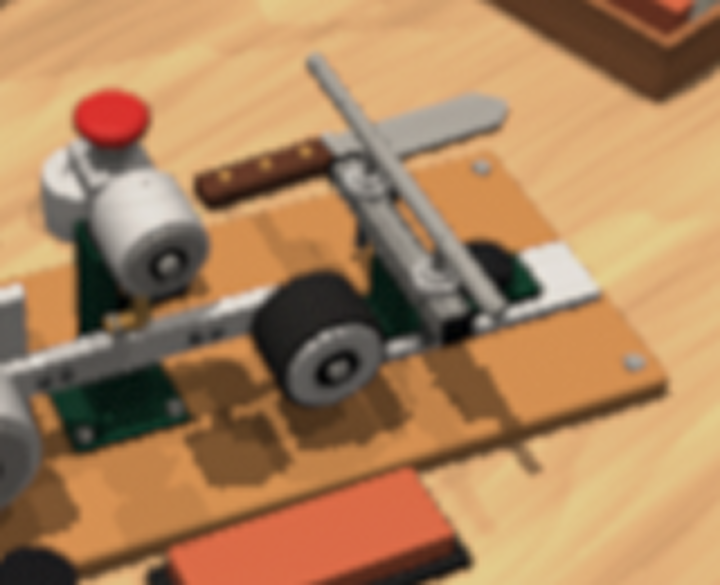

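Enlarged, the top view has the knob at (607,335) and the rod ends at (364,62) and (217,473). The side view has the knob at (112,112) and the rod ends at (316,62) and (497,308).

Run:
```python
from h import *
T=lambda u,v:("top",180+(u-1.5)/4,90+(v-1.5)/4)
S=lambda u,v:("side",300+(u-1.75)/4.5,160+(v-1.75)/4.5)
k,e=tri(T(607,335),S(112,113));print("knob",k,e, at_z(*T(607,335),.28))
f,e1=tri(T(364,62),S(497,308));n,e2=tri(T(217,473),S(316,62));print("rod far",f,e1,"near",n,e2,np.linalg.norm(f-n))
f=at_z(*T(364,62),.165);n=at_z(*T(217,473),.165);print("z165",f,n,np.linalg.norm(f-n))
gx=(f-n)/np.linalg.norm(f-n);gy=np.array([-gx[1],gx[0],0]);mid=(f+n)/2
print("gx",gx,"yaw",np.degrees(np.arctan2(gx[1],gx[0])),"mid",mid,"rodend",mid-.085*gx)
kz=at_z(*T(607,335),.275); o=kz+.012*gx;print("origin",o,"rod y rel",(mid-o)@gy,(mid-o)@gx)
for c in[(153,98),(22,452)]:
  p=at_z(*T(*c),.022);print("corner",(p-o)@gx,(p-o)@gy)
from scipy.spatial.transform import Rotation as R
print(R.from_quat(read_state()["eef_rot"]).as_matrix())
```

```text
knob [ 0.56943651 -0.04694126  0.27703816] 0.0006042078556594627 [ 0.56855694 -0.04719203  0.28      ]
rod far [0.76903131 0.09467335 0.17044294] 0.00114062275658855 near [0.52039086 0.18457553 0.16592954] 0.0011607955673389385 0.2644330718037746
z165 [0.77152447 0.09579268 0.165     ] [0.52019613 0.18427541 0.165     ] 0.2664491122884317
gx [ 0.94325082 -0.33208116  0.        ] yaw -19.395142164128327 mid [0.6458603  0.14003405 0.165     ] rodend [0.56568398 0.16826094 0.165     ]
origin [ 0.58106071 -0.05117187  0.275     ] rod y rel 0.20187385817167222 -0.0023736206797335194
corner 0.10983469712794332 0.3669303410030106
corner -0.14800226003402944 0.36592368322882
[[-9.26865768e-01  3.75392232e-01 -7.21182915e-04]
 [ 3.75392915e-01  9.26864457e-01 -1.56141616e-03]
 [ 8.22953121e-05 -1.71795015e-03 -9.99998521e-01]]
```

The measurements agree: knob height, board corners and rod length all fit, and the guide stands at about 0.017. That leaves about 43 mm of push along (0.332, 0.943). I'll close the fingers and approach the wheel side of the rod's overhang.

step_arm([
  [[0.0235,-0.03,0.005],0.5,0],
  [[0.0235,-0.03,0.005],0,0],
  [[0.0235,-0.03,0.005],0,0],
  [[0.0235,-0.03,0.005],0,0],
  [[0.0235,-0.03,0.005],0,0],
  [[0.0235,-0.03,0.005],0,0],
  [[0.0235,-0.03,0.005],0,0],
  [[0.0235,-0.03,0.005],0,0],
])

```text
time_s: 0.9
position: [0.4138, 0.3147, 0.2624]
eef_rot: [0.17, 0.985, -0.0, -0.0]
force: [0.5, -1.1, -0.9]
grip_width: 0.313
gripper_force: 0.0
```

step_arm([
  [[0.0235,-0.03,0],0,0],
  [[0.0235,-0.03,0],0,0],
  [[0.0235,-0.03,0],0,0],
  [[0.0235,-0.03,0],0,0],
  [[0.0235,-0.03,0],0,0],
  [[0.0235,-0.03,0],0,0],
  [[0,0,0],0,0],
  [[0,0,0],0,0],
])

```text
time_s: 1.7
position: [0.5543, 0.1356, 0.2618]
eef_rot: [0.171, 0.985, -0.0, -0.001]
force: [-0.2, -0.2, -0.6]
grip_width: 0.004
gripper_force: 0.0
```

step_arm([
  [[0,0,-0.022],0,0],
  [[0,0,-0.022],0,0],
  [[0,0,-0.022],0,0],
  [[0,0,-0.022],0,0],
  [[0,0,-0.022],0,0],
  [[0,0,-0.022],0,0],
  [[0,0,0],0,0],
  [[0,0,0],0,0],
])

```text
time_s: 2.5
position: [0.5536, 0.1371, 0.131]
eef_rot: [0.169, 0.986, 0.0, -0.0]
force: [0.5, -0.1, 0.1]
grip_width: 0.006
gripper_force: 0.0
```

step_arm([
  [[0.0017,0.0047,0],0,0],
  [[0.0017,0.0047,0],0,0],
  [[0.0017,0.0047,0],0,0],
  [[0.0017,0.0047,0],0,0],
  [[0.0017,0.0047,0],0,0],
  [[0.0017,0.0047,0],0,0],
  [[0.0017,0.0047,0],0,0],
  [[0.0017,0.0047,0],0,0],
])

```text
time_s: 3.3
position: [0.5682, 0.1739, 0.1308]
eef_rot: [0.17, 0.985, -0.0, 0.0]
force: [-1.8, -3.9, 5.1]
grip_width: 0.004
gripper_force: 2.4
```

step_arm([
  [[0.0007,0.0019,0],0,0],
  [[0.0007,0.0019,0],0,0],
  [[0.0007,0.0019,0],0,0],
  [[0.0007,0.0019,0],0,0],
  [[0.0007,0.0019,0],0,0],
  [[0.0007,0.0019,0],0,0],
  [[0,0,0],0,0],
  [[0,0,0],0,0],
])

```text
time_s: 4.1
position: [0.572, 0.1855, 0.1304]
eef_rot: [0.17, 0.986, 0.0, -0.0]
force: [0.6, -1.2, 1.0]
grip_width: 0.006
gripper_force: 0.5
```

step_arm([
  [[0.0005,0.0014,0],0,0],
  [[0.0005,0.0014,0],0,0],
  [[0.0005,0.0014,0],0,0],
  [[0.0005,0.0014,0],0,0],
  [[0,0,0],0,0],
  [[0,0,0],0,0],
  [[0,0,0],0,0],
  [[0,0,0],0,0],
])

```text
time_s: 4.9
position: [0.574, 0.191, 0.1305]
eef_rot: [0.17, 0.986, 0.0, -0.0]
force: [-0.5, -2.1, -0.9]
grip_width: 0.003
gripper_force: 0.4
```

step_arm([
  [[0.0005,0.0014,0],0,0],
  [[0.0005,0.0014,0],0,0],
  [[0.0005,0.0014,0],0,0],
  [[0,0,0],0,0],
  [[0,0,0],0,0],
  [[0,0,0],0,0],
  [[0,0,0],0,0],
  [[0,0,0],0,0],
])

```text
time_s: 5.7
position: [0.5742, 0.1918, 0.1305]
eef_rot: [0.171, 0.985, -0.003, -0.001]
force: [-8.5, -12.3, 2.8]
grip_width: 0.001
gripper_force: 7.5
```

Run:
```python
from h import *
a=snapshot("top")[:,:,::-1][90:240,180:380]
cv2.imwrite("pics/tc1.png",cv2.resize(a,None,fx=4,fy=4,interpolation=2))
```

```text
(no output)
```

View pics/tc1.png

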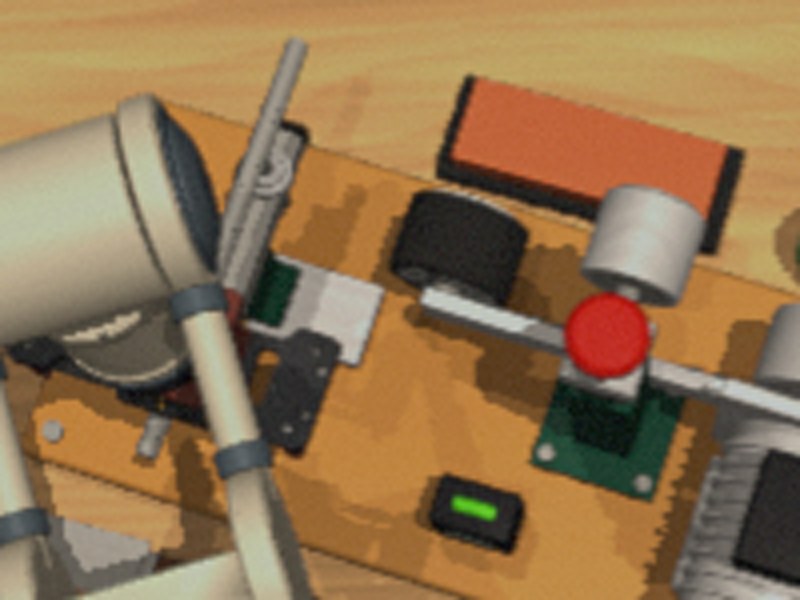

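The picture shows the far rod end moved from (364,62) to (296,42), about 42 mm. The force jumped to 15 N without further motion, so the end of the slot is reached. I'll back off, rise and go to the knob.

step_arm([
  [[-0.004,-0.012,0],0,0],
  [[-0.004,-0.012,0],0,0],
  [[0,0,0.03],0,0],
  [[0,0,0.035],0,0],
  [[0,0,0.035],0,0],
  [[0,0,0.035],0,0],
  [[0,0,0.035],0,0],
  [[0,0,0.03],0,0],
])

```text
time_s: 6.55
position: [0.5674, 0.1708, 0.3333]
eef_rot: [0.17, 0.986, 0.001, 0.001]
force: [0.3, -0.1, -0.2]
grip_width: 0.008
gripper_force: 0.0
```

step_arm([
  [[0,-0.035,0],0,0],
  [[0,-0.035,0],0,0],
  [[0,-0.035,0],0,0],
  [[0,-0.035,0],0,0],
  [[0,-0.035,0],0,0],
  [[0,-0.035,0],0,0],
  [[0,0,0],0,0],
  [[0,0,0],0,0],
])

```text
time_s: 7.35
position: [0.5674, -0.0396, 0.3308]
eef_rot: [0.17, 0.985, 0.0, 0.0]
force: [-0.1, 0.4, -0.5]
grip_width: 0.006
gripper_force: 0.0
```

Now I'll centre on the knob (+1.5, −7.5 mm), go down to just above it, and press to about 0.247.

step_arm([
  [[0.0015,-0.0075,0],0,0],
  [[0,0,0],0,0],
  [[0,0,-0.015],0,0],
  [[0,0,-0.015],0,0],
  [[0,0,-0.013],0,0],
  [[0,0,0],0,0],
  [[0,0,0],0,0],
  [[0,0,0],0,0],
])

```text
time_s: 8.15
position: [0.5693, -0.0462, 0.2888]
eef_rot: [0.169, 0.986, 0.0, 0.001]
force: [0.2, 0.0, -0.3]
grip_width: 0.008
gripper_force: 0.0
```

step_arm([
  [[0,0,-0.006],0,0],
  [[0,0,-0.006],0,0],
  [[0,0,-0.006],0,0],
  [[0,0,-0.006],0,0],
  [[0,0,-0.006],0,0],
  [[0,0,-0.005],0,0],
  [[0,0,0],0,0],
  [[0,0,0],0,0],
])

```text
time_s: 8.95
position: [0.5695, -0.0465, 0.2562]
eef_rot: [0.17, 0.985, 0.0, 0.003]
force: [-1.4, 0.6, 12.4]
grip_width: 0.003
gripper_force: 6.4
```

step_arm([
  [[0,0,-0.003],0,0],
  [[0,0,-0.003],0,0],
  [[0,0,-0.003],0,0],
  [[0,0,0],0,0],
  [[0,0,0],0,0],
  [[0,0,0],0,0],
  [[0,0,0],0,0],
  [[0,0,0],0,0],
])

```text
time_s: 9.75
position: [0.5695, -0.0465, 0.2481]
eef_rot: [0.17, 0.985, 0.0, 0.003]
force: [-2.5, 1.5, 16.3]
grip_width: 0.004
gripper_force: 7.6
```

step_arm([
  [[0,0,-0.001],0,0],
  [[0,0,0],0,0],
  [[0,0,0.005],0,0],
  [[0,0,0.005],0,0],
  [[0,0,0.005],0,0],
  [[0,0,0.01],0,0],
  [[0,0,0.02],0,0],
  [[0,0,0.04],0,0],
])

```text
time_s: 10.55
position: [0.5683, -0.0465, 0.3243]
eef_rot: [0.17, 0.985, -0.0, -0.004]
force: [0.6, 0.3, 0.7]
grip_width: 0.004
gripper_force: 0.0
```

step_arm([
  [[0,0,0.02],0,0],
  [[-0.03,0.03,0],0,0],
  [[-0.03,0.03,0],0,0],
  [[-0.03,0.03,0],0,0],
  [[-0.03,0.03,0],0,0],
  [[-0.03,0.03,0],0,0],
  [[0,0,0],0,0],
  [[0,0,0],0,0],
])

```text
time_s: 11.35
position: [0.4187, 0.1039, 0.3478]
eef_rot: [0.169, 0.986, -0.0, 0.0]
force: [0.8, -0.4, -0.2]
grip_width: 0.004
gripper_force: 0.0
```

Run:
```python
from h import *
for n,(r,c) in {"top":((90,240),(180,380)),"side":((150,300),(280,480))}.items():
    a=snapshot(n)[:,:,::-1][r[0]:r[1],c[0]:c[1]]
    cv2.imwrite(f"pics/{n}2.png",cv2.resize(a,None,fx=4,fy=4,interpolation=2))
for z in(.28,.258): print(z,(proj("side",[.569,-.047,z])-[280,150])*4,(proj("top",[.569,-.047,z])-[180,90])*4)
g=np.array([.943,-.332,0]);gy=np.array([.332,.943,0]);o=np.array([.581,-.0512,0])
for j in(.055,.06):
  for s in(-.135,.135):
    p=o+g*s+gy*(.185+j)+[0,0,.165];print(j,s,(proj("side",p)-[280,150])*4,(proj("top",p)-[180,90])*4)
```

```text
0.28 [177.06888742 135.32257439] [605.1150675  332.70227219]
0.258 [177.09668363 160.06275932] [605.44951728 342.05258446]
0.055 -0.135 [401.41523018  84.33220823] [155.64262689 451.24756242]
0.055 0.135 [574.62310984 308.37768416] [306.19785362  37.18770275]
0.06 -0.135 [407.02199379  82.92534756] [147.76156713 448.71759184]
0.06 0.135 [580.86033482 306.5202633 ] [298.53901699  34.92617237]
```

View pics/side2.png

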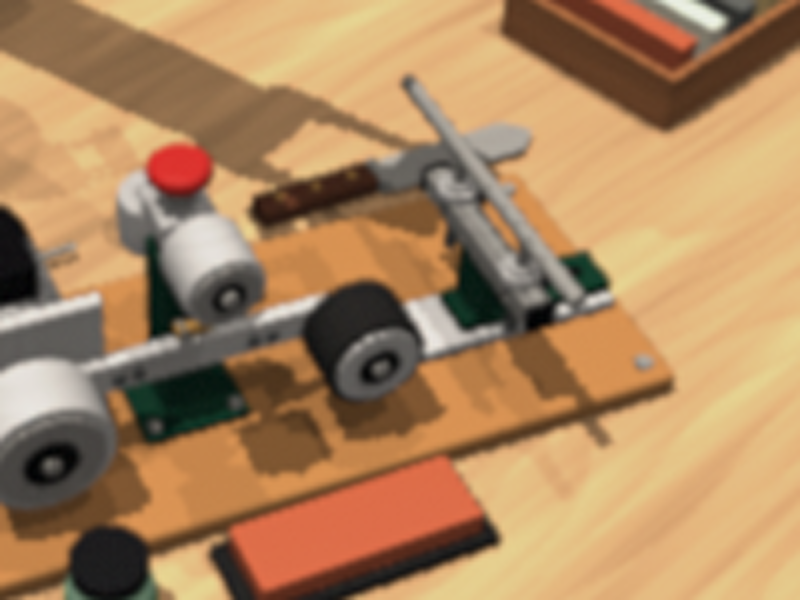

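View pics/top2.png

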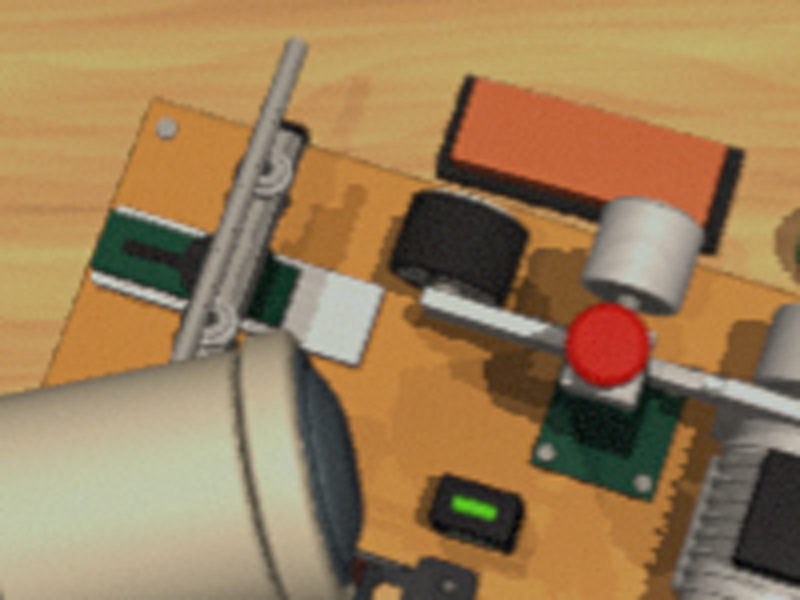

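In the side view the knob top is at about (179,163), which matches the predicted hooked height of 0.258 at (177,160). It has stayed down with the arm clear. The rod ends at (408,82) and (577,301) in the side view match joint 0.060, and the loose things in view have not moved.

```bash
python3 -c "
from bench import finish_job
print(finish_job())"
```

```text
the job is handed in; nothing more can be done
None
```

The job is handed in: in the last pictures the guide rod stands at the end of its slot, the tension slide hangs on its catch, the arm is clear and nothing loose in view has moved.

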